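# Press the hinge pin into the peg basket with the bar clamp

### The job

The steel hinge pin of the peg basket's flap sticks out: pump the clamp's trigger until the jaw has pushed the pin fully home, and stop as soon as you feel it seat, because the plastic cracks at about 30 newtons on the pin. Let the clamp do it: do not push the pin, or before it is home the jaw, by hand. Then press the release lever right down, slide the jaw all the way back to the clamp's housing, let go, and leave everything else where it is.

Things in the scene. Friction and masses are not known exactly. Their poses are not given: they have to be found in the camera images.
- clamp: bar clamp with its grey housing (50 x 75 mm, top 122 mm above the bench, trigger pivot cheeks to 163 mm) bolted on a plywood board 210 x 500 x 18 mm that is fixed to the bench. Origin: on the bench, below the clamp's bar. Its y axis is the line along which the jaw advances (from housing towards basket, bar axis 100 mm above the bench); x away from the robot, z up. Housing at y -88 to -12 mm, steel anvil behind the basket at y 278 to 302 mm
- basket_mid (a point): centre of the top of the shut flap of the white plastic peg basket (115 x 158 mm, 80 mm tall), which is fixed on the board against the anvil, with its hinge knuckles on the clamp's bar line
- jaw_face: rubber face of the moving jaw, 36 wide x 44 tall x 6 mm, slightly springy (about 25 N per mm). Origin coincides with the clamp's when the jaw is home
- face_mid (a point): centre of the rubber face's front, which meets the pin head; 25 mm along the clamp's y from the clamp's origin with the jaw home
- post_mid (a point): upright black post on top of the jaw, the grip for sliding it: 22 mm across (clamp x) by 14 mm (clamp y), from 125 to 170 mm above the bench; this point is its centre at 150 mm, and lies 10 mm along the clamp's y from the clamp's origin with the jaw home. Pinch it from above along the clamp's x
- jaw: the moving jaw with its toothed bar and rubber face; origin coincides with the clamp's when the jaw is fully back home against its stop at the housing, and moves up to 100 mm along the clamp's y; it starts 8 to 22 mm advanced and touches a fully seated pin at about 86 mm. The clamp's ratchet (teeth 8 mm apart) lets it go forward only, until the release lever is down; then it slides either way with about 2 N of friction and stays where it is left
- pin: steel hinge pin with a head disc 18 mm wide, 6 mm thick, sliding along the clamp's y; origin at the head's middle, 114 mm along the clamp's y from the clamp's origin when fully home (it then stops hard); it starts 16 to 36 mm nearer to the jaw. Pushing it in takes about 7 N and it stays where it is
- pin_head (a point): centre of the pin head's face towards the jaw, 100 mm above the bench; 111 mm along the clamp's y from the clamp's origin when the pin is fully home
- trigger (a joint): trigger angle, rad: 0 = up (springs back there when let go), 0.38 = fully down on its stop. It is hinged about the clamp's x at y -30 mm, 155 mm above the bench, and runs 119 mm to -y. A down stroke advances the jaw 55 mm per rad once a tooth is caught, a full stroke 13 to 20 mm; on the up stroke the jaw stays. At the pad it takes about 2 to 3 N to move, about 4 N more while the pin slides, and the force on the pin is about 2.2 times what is added at the pad
- trigger_pad (a point): centre of the top of the trigger's pad, 32 x 34 mm, about 178 mm above the bench when up and 46 mm lower when down; press it straight down from above with closed fingers
- lever (a joint): release lever angle, rad: 0 = up (ratchet works), 0.5 = down on its stop (jaw free; free from about 0.36). Takes about 4 to 8 N at its pad, stays where it is left
- lever_pad (a point): centre of the top of the release lever's steel pad, 26 x 28 mm, on the housing's side towards the robot, 74 mm to the clamp's -x; about 115 mm above the bench when up and 22 mm lower when down; press it straight down from above
- peg1: a plastic clothespin 72 x 11 x 15 mm, lying on the clamp's board; leave it
- peg2: a second such clothespin on the board; leave it
- peg3: a third clothespin, on the bench; leave it
- peg4: a fourth clothespin, on the bench; leave it
- jar: small clear jar, 58 mm wide, 70 mm tall, on the clamp's board beside the housing; leave it; origin under its centre
- dish: open steel soap dish 85 x 125 x 24 mm on the bench; leave it
- brush: handled plastic brush on the bench; leave it

How it is judged:
By the outcome, as a careful person would: the job done as asked, in the order asked, and still so for the second after the job is handed in, with the robot touching nothing.
It also fails if it takes over 62 s, if anything falls off the work surface, if the arm or the gripper's body presses on something with over 40 N, if the wrist force passes 120 N, or if a joint passes its speed limit or range.

### The arm

A 6-joint arm with a two-finger parallel gripper is mounted at the origin on the work surface. World frame = base frame: x ahead of the robot, y to its left, z up, the work surface at z = 0. Lengths are in m, angles in degrees, forces in N, time in s.
With the tool pointing down it reaches from about 0.325 to 0.75 m from the base axis. Payload 7.6 kg.
Tool frame: the origin (TCP) lies midway between the tips of the shut fingers; the grasp point (between the pads) lies behind it (manip.tcp_to_grasp is the z of the grasp point in the tool frame, in m); z points along the fingers, y is the line along which they close (so a half turn about z gives the same grasp; the last joint's range is limited). The gripper opens to 85 mm and grips with 20 to 120 N. Pads are 22 mm wide; open, the fingers measure 114 mm over their backs; the gripper's body (76 mm by 85 mm) begins 54 mm behind the grasp point. The pads swing forward as they close: fully open they stand 13 mm farther back than shut.
Start: joints at [-69.517, 2.991, 80.254, -0, 96.75, -4.028], TCP at [0.218, -0.478, 0.231] pointing down, gripper open.
Joint ranges: [-166.34, 166.34], [-52.06, 124.39], [6.96, 135.62], [-60.46, 240.46], [14.63, 156.25], [-167.68, 167.68]. Speed limits (degrees/s): [147.25, 147.25, 172.46, 180, 180, 180].

### API

Orientations are given as a 3x3 rotation matrix whose columns are the frame's x, y, z axes.
In Python, from workcell import read_state, eyes, manip gives the robot as it stands. The module is installed in compiled form; this text tells all that it offers.
- The arm moves only by the tool servo_tool, never from a script. Its argument "series" is a list of rows, each an object with "delta_pos": the shift along the tool's x, y, z in m, a list of three; "yaw": the turn about the tool's z in degrees; "grip": the opening, from 0 (shut) to 1 (fully open). A call has 1 to 5 rows; each row shifts and turns the commanded pose from where the row before left it, along the tool's axes as they then stand; what a row does not reach is not made up. A row lasts 1/10 s, in which the tool goes at most 50 mm and 8.59 degrees, less where a joint would pass 70% of its speed; a pose out of reach is approached as far as the arm can. A call with a gripper value outside its range is refused whole. The fingers move at their own pace and stop on an object; "force" is the grip in N (left out, the last holds). Time passes only in rows, so rows that do not move let the fingers close. It gives the time, the measured TCP pose, the force, the opening and the grip force at its end, in the units of the state.
- read_state(): the state, without advancing time (a new reading comes with each control period).
- eyes.read_camera(name): name is "scene" or "top" or "wrist"; returns the picture (384x512x3 uint8, red, green, blue); there is no depth.
- eyes.camera_params(name): a dict with "vertical_fov" (degrees; the focal length in pixels is half the picture's height over the tangent of half this angle, whatever the lens; pixels are square), "cx", "cy" (the principal point, pixels), "R" (3x3) and "t" (3): a world point X has camera coordinates R X + t. Camera axes: x right, y down, z forward; pixel columns grow to the right and rows downward; lengths in m; the calibration is good to about 2 mm. The wrist camera is an equidistant fisheye: a pixel r from the principal point sees the ray r / f radians off the axis. A picture is of the moment at which its call begins: read the wrist's pose just before it. camera_params takes no time and is no camera call; for the wrist camera it gives the pose at the moment of the call.
- manip.job_done(): hands the job in; it is judged then, once.
The state is a dict: "clock": time; "joint_positions": joint angles; "joint_velocities": joint speeds; "tau": joint torques, N m; "eef_pos": TCP position; "eef_rot": TCP orientation; "wrist_force": force on the tool from outside, world axes, zero at the start; "ft_torque": the same for the moment, N m; "grip_width": finger opening in m; "grasp_force": force on a finger pad.
Only numpy, scipy, OpenCV 4.12 (cv2) and the standard library are available. Lean on these libraries where they do the work, as an engineer would, in place of code of your own. Each camera call takes 0.05 s, during which the arm holds its last target. There are 200 camera calls.

## Working session

There is one attempt and no reset: what is moved stays moved. The work goes in short steps, Python scripts to look and compute and a tool call to move; the robot and the scene stay as the last step left them, time stands still between calls to the robot, and variables do not carry over. Pictures are saved under pics/ and viewed, at most 10 in all, crops included, and the job is handed in when it is done.

Besides the shell and the picture viewer there is one more tool, called after "Emit:" by a JSON object that holds its "method" and its "body". servo_tool: Moves the arm, as the interface text tells. Its arguments: {"type":"object","properties":{"series":{"type":"array"},"force":{"type":"number"}},"required":["series"]}

```bash
mkdir -p pics; python3 - <<'E'
from workcell import read_state, eyes, manip
import cv2,numpy as np
for n in("scene","top"):
    im=eyes.read_camera(n); cv2.imwrite(f"pics/{n}0.png",im[:,:,::-1])
    cv2.imwrite(f"pics/{n}0x.png",cv2.resize(im[:,:,::-1],(800,600),interpolation=cv2.INTER_CUBIC))
    print(n,eyes.camera_params(n))
s=read_state();print(s["clock"],s["eef_pos"],s["eef_rot"],s["grip_width"],manip.tcp_to_grasp)
E
```

```text
scene {'vertical_fov': 42.58968944824013, 'cx': 254.58703345371467, 'cy': 187.01216405509567, 'R': array([[ 0.64374696,  0.76514813, -0.01175517],
       [ 0.5981366 , -0.51269684, -0.61593389],
       [-0.47730751,  0.38947437, -0.78771014]]), 't': array([-0.36758226, -0.23046816,  1.89421545])}
top {'vertical_fov': 55.99329405706213, 'cx': 253.77882647289655, 'cy': 190.5875754737076, 'R': array([[-0.01985509, -0.99956846,  0.0216489 ],
       [-0.9844494 ,  0.01576545, -0.17495952],
       [ 0.17454271, -0.02478608, -0.98433759]]), 't': array([0.02027123, 0.57660427, 1.30095442])}
0.1 [ 0.21773606 -0.47742946  0.23056574] [[ 9.09873122e-01  4.14886337e-01 -4.78200970e-04]
 [ 4.14886598e-01 -9.09872181e-01  1.31359350e-03]
 [ 1.09890238e-04 -1.39360260e-03 -9.99999023e-01]] 0.08553482308855954 -0.0187
```

View pics/scene0x.png

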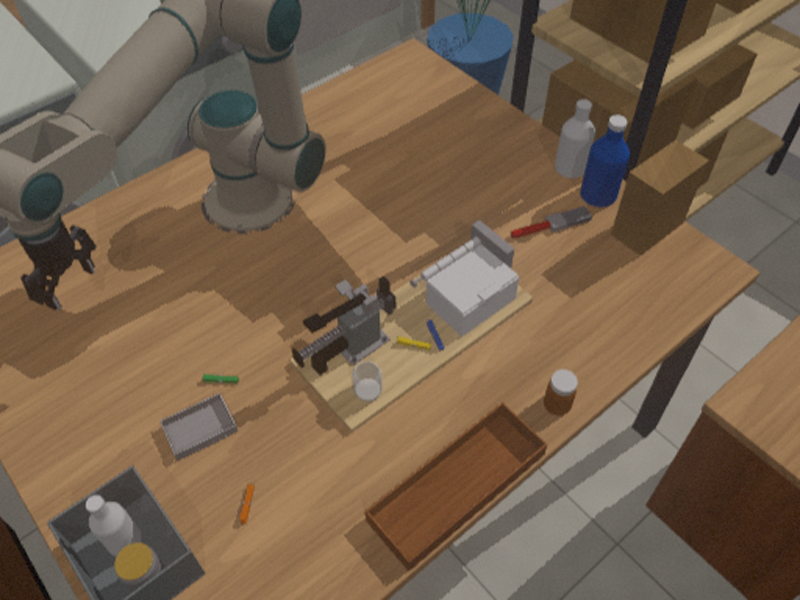

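View pics/top0x.png

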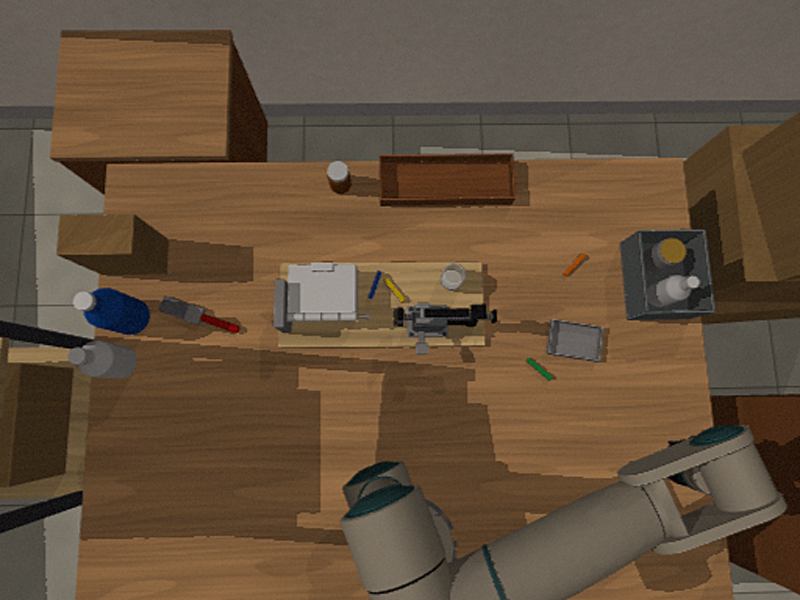

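The clamp lies with its y axis close to world +y, which points left in the top view. The housing is near (430,320) in the 800 px picture, the lever pad near (421,348), the trigger to the right, and the basket near (322,292). I'll zoom both views next.

```bash
python3 - <<'E'
import cv2,numpy as np
a=cv2.imread("pics/top0.png")[160:228,170:325]
b=cv2.imread("pics/scene0.png")[140:245,180:340]
a=cv2.resize(a,None,fx=5,fy=5,interpolation=cv2.INTER_CUBIC)
cv2.imwrite("pics/topc.png",cv2.convertScaleAbs(a,alpha=1.5,beta=20))
b=cv2.resize(b,None,fx=5,fy=5,interpolation=cv2.INTER_CUBIC)
cv2.imwrite("pics/scenec.png",cv2.convertScaleAbs(b,alpha=1.5,beta=20))
E
```

```text
(no output)
```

View pics/topc.png

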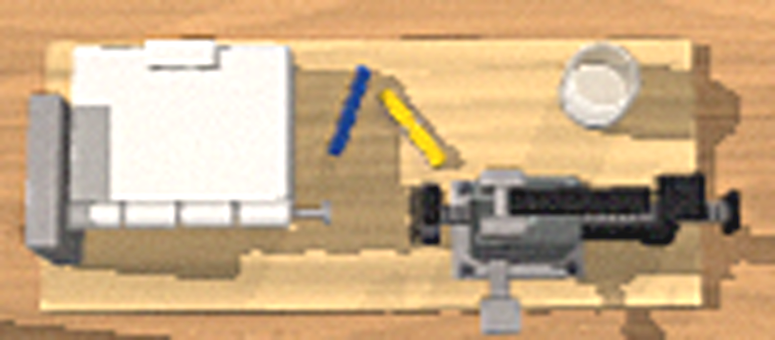

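View pics/scenec.png

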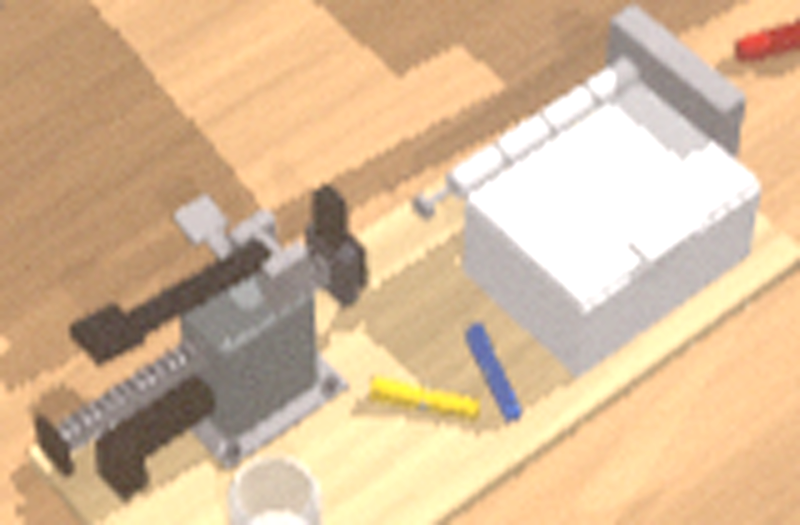

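The top crop shows the trigger pad at (680,197), the lever pad at (501,314), the pin head at (326,212), and the jaw and post at about (427,212). In the scene crop they are at (112,333), (203,220), (424,203), with the post top at (328,192).

```bash
cat > h.py <<'E'
from workcell import read_state, eyes, manip
import numpy as np, cv2
P={n:eyes.camera_params(n) for n in("scene","top")}
def ray(n,u,v,p=None):
    p=p or P[n]; f=192/np.tan(np.radians(p["vertical_fov"]/2))
    x=np.array([(u-p["cx"])/f,(v-p["cy"])/f])
    if n=="wrist":
        r=np.hypot(*x); d=np.array([*(x/r*np.sin(r)),np.cos(r)])
    else: d=np.array([*x,1.])
    d=p["R"].T@d; return -p["R"].T@p["t"], d/np.linalg.norm(d)
def plane(n,u,v,z,p=None):
    o,d=ray(n,u,v,p); return o+d*(z-o[2])/d[2]
def tri(*rs):
    A=sum(np.eye(3)-np.outer(d,d) for o,d in rs); b=sum((np.eye(3)-np.outer(d,d))@o for o,d in rs)
    return np.linalg.solve(A,b)
E
python3 - <<'E'
from h import *
np.set_printoptions(precision=4,suppress=True)
c=lambda q,o:((q[0]+.5)/5-.5+o[0],(q[1]+.5)/5-.5+o[1])
for n,a,b,z in[("trig",(680,197),(112,333),.178),("lev",(501,314),(203,220),.115),("pin",(324,212),(424,203),.1),("post",(427,190),(328,192),.170)]:
    A=c(a,(170,160));B=c(b,(180,140))
    print(n,tri(ray("top",*A),ray("scene",*B)),plane("top",*A,z),plane("scene",*B,z))
for q in[(42,42),(692,40),(702,308),(42,310)]: print(plane("top",*c(q,(170,160)),.018))
E
```

```text
trig [ 0.5236 -0.1606  0.1765] [ 0.5226 -0.1615  0.178 ] [ 0.5254 -0.1599  0.178 ]
lev [ 0.4514 -0.0418  0.1165] [ 0.4512 -0.0424  0.115 ] [ 0.4508 -0.0406  0.115 ]
pin [0.5267 0.0809 0.1058] [0.5278 0.0814 0.1   ] [0.523  0.0836 0.1   ]
post [0.528  0.0064 0.1788] [0.5315 0.0093 0.17  ] [0.5204 0.0074 0.17  ]
[0.6759 0.2998 0.018 ]
[ 0.6701 -0.2037  0.018 ]
[ 0.4614 -0.2017  0.018 ]
[0.4688 0.2964 0.018 ]
```

Emit:
{"method": "servo_tool", "body": {"series": [{"delta_pos":[0.037,-0.0147,0],"yaw":0,"grip":0},{"delta_pos":[0.037,-0.0147,0],"yaw":0,"grip":0},{"delta_pos":[0.037,-0.0147,0],"yaw":0,"grip":0},{"delta_pos":[0.037,-0.0147,0],"yaw":0,"grip":0},{"delta_pos":[0.037,-0.0147,0],"yaw":0,"grip":0}]}}

```text
clock: 0.6
eef_pos: [0.3564, -0.3327, 0.231]
eef_rot: [[0.91, 0.415, -0.0], [0.415, -0.91, 0.0], [-0.0, -0.0, -1.0]]
wrist_force: [0.5, -0.0, -0.7]
grip_width: 0.0118
grasp_force: 0.0
```

Emit:
{"method": "servo_tool", "body": {"series": [{"delta_pos":[0.037,-0.0147,0],"yaw":0,"grip":0},{"delta_pos":[0.037,-0.0147,0],"yaw":0,"grip":0},{"delta_pos":[0.037,-0.0147,0],"yaw":0,"grip":0},{"delta_pos":[0.037,-0.0147,0],"yaw":0,"grip":0},{"delta_pos":[0.037,-0.0147,0],"yaw":0,"grip":0}]}}

```text
clock: 1.1
eef_pos: [0.4943, -0.189, 0.2309]
eef_rot: [[0.91, 0.415, -0.001], [0.415, -0.91, 0.0], [-0.0, -0.0, -1.0]]
wrist_force: [0.1, -0.2, -0.2]
grip_width: -0.0002
grasp_force: 0.0
```

Emit:
{"method": "servo_tool", "body": {"series": [{"delta_pos":[0,0,0],"yaw":-8.1,"grip":0},{"delta_pos":[0,0,0],"yaw":-8.1,"grip":0},{"delta_pos":[0,0,0],"yaw":-8.1,"grip":0},{"delta_pos":[0,0,0],"yaw":-8.1,"grip":0},{"delta_pos":[0,0,0],"yaw":-8.1,"grip":0}]}}

```text
clock: 1.6
eef_pos: [0.4933, -0.1903, 0.2308]
eef_rot: [[0.417, 0.909, -0.001], [0.909, -0.417, 0.0], [-0.0, -0.001, -1.0]]
wrist_force: [0.3, -0.1, 0.2]
grip_width: 0.0
grasp_force: 0.0
```

Emit:
{"method": "servo_tool", "body": {"series": [{"delta_pos":[0,0,0],"yaw":-8.1,"grip":0},{"delta_pos":[0,0,0],"yaw":-8.1,"grip":0},{"delta_pos":[0,0,0],"yaw":-8.1,"grip":0},{"delta_pos":[0,0,0],"yaw":0,"grip":0}]}}

```text
clock: 2.0
eef_pos: [0.4934, -0.1904, 0.2308]
eef_rot: [[0.011, 1.0, -0.001], [1.0, -0.011, 0.0], [0.0, -0.001, -1.0]]
wrist_force: [-0.1, 0.2, 0.3]
grip_width: -0.0004
grasp_force: 0.0
```

```bash
python3 - <<'E'
from h import *
s=read_state();p=eyes.camera_params("wrist");im=eyes.read_camera("wrist")
cv2.imwrite("pics/w1.png",im[:,:,::-1])
print(s["clock"],s["eef_pos"],s["eef_rot"].round(4) if hasattr(s["eef_rot"],"round") else s["eef_rot"],s["wrist_force"],s["joint_positions"],p)
np.save("w1.npy",p,allow_pickle=True)
cv2.imwrite("pics/w1x.png",cv2.convertScaleAbs(cv2.resize(im[:,:,::-1],(800,600)),alpha=1.4,beta=15))
E
```

```text
2.0 [ 0.49335028 -0.190359    0.23083358] [[ 1.080e-02  9.999e-01 -8.000e-04]
 [ 9.999e-01 -1.080e-02  3.000e-04]
 [ 3.000e-04 -8.000e-04 -1.000e+00]] [-0.07569627  0.16448468  0.30017028] [-2.50989021e+01  3.65458914e+00  7.96191276e+01 -2.95791263e-03
  9.67752278e+01 -2.44807726e+01] {'vertical_fov': 65.70646984690485, 'cx': 251.7512668731144, 'cy': 188.1323789326539, 'R': array([[ 9.99949211e-01, -1.00385187e-02, -8.96387257e-04],
       [-9.29393621e-03, -9.52860525e-01,  3.03266290e-01],
       [-3.89847636e-03, -3.03242557e-01, -9.52905427e-01]]), 't': array([-0.49551726, -0.21567701,  0.3237648 ])}
```

View pics/w1x.png

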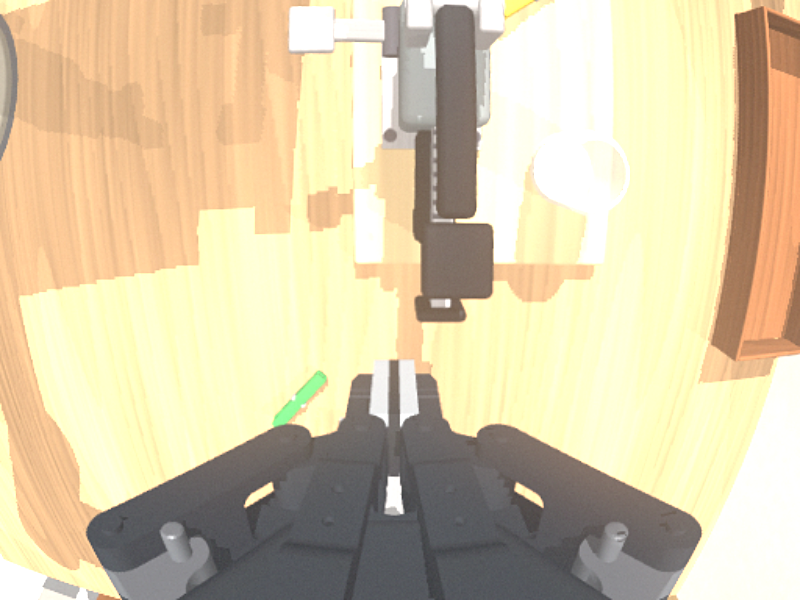

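The wrist view shows the trigger pad, spanning (421–493, 224–298) and centred at (457,261), and the lever pad at (311,29).

```bash
python3 - <<'E'
from h import *
p=np.load("w1.npy",allow_pickle=True).item()
c=lambda u,v:((u+.5)*.64-.5,(v+.5)*.64-.5)
for n,u,v,z in[("trig",457,261,.178),("e",421,261,.178),("e",493,261,.178),("lev",311,29,.115),("barend",440,301,.1)]: print(n,plane("wrist",*c(u,v),z,p).round(4))
E
```

```text
trig [ 0.5217 -0.1596  0.178 ]
e [ 0.5059 -0.1595  0.178 ]
e [ 0.5377 -0.1596  0.178 ]
lev [ 0.4497 -0.0407  0.115 ]
barend [ 0.5225 -0.204   0.1   ]
```

Emit:
{"method": "servo_tool", "body": {"series": [{"delta_pos":[0.015,0.0145,0],"yaw":0,"grip":0},{"delta_pos":[0.015,0.0145,0.01],"yaw":0,"grip":0},{"delta_pos":[0,0,0.02],"yaw":0,"grip":0},{"delta_pos":[0,0,0.017],"yaw":0,"grip":0},{"delta_pos":[0,0,0],"yaw":0,"grip":0}]}}

```text
clock: 2.55
eef_pos: [0.5218, -0.1602, 0.1814]
eef_rot: [[0.015, 1.0, -0.005], [1.0, -0.015, 0.002], [0.002, -0.005, -1.0]]
wrist_force: [-0.6, 0.5, -0.4]
grip_width: -0.0003
grasp_force: 0.0
```

Emit:
{"method": "servo_tool", "body": {"series": [{"delta_pos":[0,0,0.01],"yaw":0,"grip":0},{"delta_pos":[0,0,0.01],"yaw":0,"grip":0},{"delta_pos":[0,0,0.005],"yaw":0,"grip":0},{"delta_pos":[0,0,0],"yaw":0,"grip":0}]}}

```text
clock: 2.95
eef_pos: [0.5227, -0.1609, 0.1588]
eef_rot: [[0.013, 1.0, -0.0], [1.0, -0.013, 0.0], [0.0, -0.0, -1.0]]
wrist_force: [0.8, -1.7, 1.9]
grip_width: 0.0001
grasp_force: 0.8
```

Emit:
{"method": "servo_tool", "body": {"series": [{"delta_pos":[0,0,0.01],"yaw":0,"grip":0},{"delta_pos":[0,0,0.01],"yaw":0,"grip":0},{"delta_pos":[0,0,0.004],"yaw":0,"grip":0},{"delta_pos":[0,0,0],"yaw":0,"grip":0}]}}

```text
clock: 3.35
eef_pos: [0.5227, -0.1604, 0.1345]
eef_rot: [[0.012, 1.0, -0.001], [1.0, -0.012, 0.001], [0.001, -0.001, -1.0]]
wrist_force: [0.4, 2.0, 1.6]
grip_width: 0.0003
grasp_force: 1.1
```

Emit:
{"method": "servo_tool", "body": {"series": [{"delta_pos":[0,0,-0.015],"yaw":0,"grip":0},{"delta_pos":[0,0,-0.02],"yaw":0,"grip":0},{"delta_pos":[0,0,-0.014],"yaw":0,"grip":0},{"delta_pos":[0,0,0],"yaw":0,"grip":0}]}}

```text
clock: 3.75
eef_pos: [0.5238, -0.1613, 0.1873]
eef_rot: [[0.012, 1.0, 0.004], [1.0, -0.012, -0.002], [-0.002, 0.004, -1.0]]
wrist_force: [-0.1, -0.2, 0.4]
grip_width: -0.0003
grasp_force: 0.0
```

Emit:
{"method": "servo_tool", "body": {"series": [{"delta_pos":[0,0,0.01],"yaw":0,"grip":0},{"delta_pos":[0,0,0.01],"yaw":0,"grip":0},{"delta_pos":[0,0,0.005],"yaw":0,"grip":0}]}}

```text
clock: 4.05
eef_pos: [0.5222, -0.1607, 0.1569]
eef_rot: [[0.012, 1.0, -0.002], [1.0, -0.012, 0.001], [0.001, -0.002, -1.0]]
wrist_force: [1.0, -0.7, 1.9]
grip_width: -0.0001
grasp_force: 1.3
```

Emit:
{"method": "servo_tool", "body": {"series": [{"delta_pos":[0,0,0.01],"yaw":0,"grip":0},{"delta_pos":[0,0,0.01],"yaw":0,"grip":0},{"delta_pos":[0,0,0.004],"yaw":0,"grip":0},{"delta_pos":[0,0,0],"yaw":0,"grip":0}]}}

```text
clock: 4.45
eef_pos: [0.5226, -0.1604, 0.1345]
eef_rot: [[0.012, 1.0, -0.001], [1.0, -0.012, 0.001], [0.001, -0.001, -1.0]]
wrist_force: [-1.3, 0.7, 2.3]
grip_width: 0.0
grasp_force: 1.1
```

Emit:
{"method": "servo_tool", "body": {"series": [{"delta_pos":[0,0,-0.015],"yaw":0,"grip":0},{"delta_pos":[0,0,-0.02],"yaw":0,"grip":0},{"delta_pos":[0,0,-0.014],"yaw":0,"grip":0},{"delta_pos":[0,0,0],"yaw":0,"grip":0}]}}

```text
clock: 4.85
eef_pos: [0.5239, -0.1613, 0.1873]
eef_rot: [[0.012, 1.0, 0.005], [1.0, -0.012, -0.002], [-0.002, 0.005, -1.0]]
wrist_force: [0.4, -0.2, -0.1]
grip_width: 0.0
grasp_force: 0.0
```

```bash
python3 - <<'E'
from h import *
a=eyes.read_camera("top")[:,:,::-1]; cv2.imwrite("pics/top2.png",a)
b=eyes.read_camera("scene")[:,:,::-1]
a=cv2.resize(a[160:228,170:325],None,fx=5,fy=5,interpolation=cv2.INTER_CUBIC)
b=cv2.resize(b[160:210,230:330],(775,250),interpolation=cv2.INTER_CUBIC)[:250]
cv2.imwrite("pics/c2.png",cv2.convertScaleAbs(np.vstack([a,b]),alpha=1.3,beta=20))
E
```

```text
(no output)
```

View pics/c2.png

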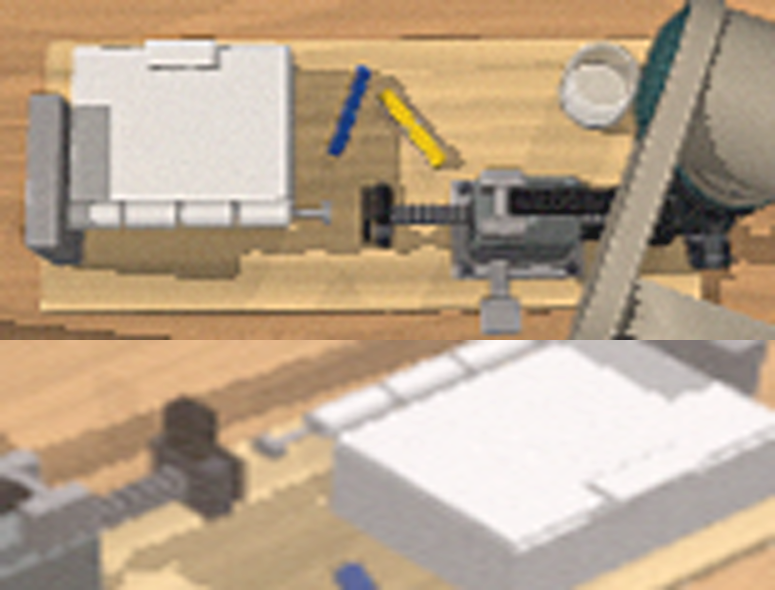

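The jaw has advanced about 35 mm. Its face is at x≈362 and the pin head at x≈330, so about 23 mm of gap remains. One more free stroke is safe, and after that I go carefully.

Emit:
{"method": "servo_tool", "body": {"series": [{"delta_pos":[0,0,0.01],"yaw":0,"grip":0},{"delta_pos":[0,0,0.01],"yaw":0,"grip":0},{"delta_pos":[0,0,0.01],"yaw":0,"grip":0},{"delta_pos":[0,0,0.01],"yaw":0,"grip":0}]}}

```text
clock: 5.35
eef_pos: [0.5227, -0.1606, 0.1431]
eef_rot: [[0.012, 1.0, -0.0], [1.0, -0.012, 0.001], [0.001, -0.0, -1.0]]
wrist_force: [0.4, 1.5, 4.7]
grip_width: 0.0002
grasp_force: 2.1
```

Emit:
{"method": "servo_tool", "body": {"series": [{"delta_pos":[0,0,0.006],"yaw":0,"grip":0},{"delta_pos":[0,0,0.003],"yaw":0,"grip":0},{"delta_pos":[0,0,0],"yaw":0,"grip":0}]}}

```text
clock: 5.65
eef_pos: [0.5226, -0.1604, 0.1347]
eef_rot: [[0.012, 1.0, -0.001], [1.0, -0.012, 0.001], [0.001, -0.001, -1.0]]
wrist_force: [-1.0, 1.3, 2.2]
grip_width: 0.0001
grasp_force: 1.0
```

Emit:
{"method": "servo_tool", "body": {"series": [{"delta_pos":[0,0,-0.015],"yaw":0,"grip":0},{"delta_pos":[0,0,-0.02],"yaw":0,"grip":0},{"delta_pos":[0,0,-0.014],"yaw":0,"grip":0},{"delta_pos":[0,0,0],"yaw":0,"grip":0}]}}

```text
clock: 6.05
eef_pos: [0.5239, -0.1614, 0.1876]
eef_rot: [[0.012, 1.0, 0.005], [1.0, -0.012, -0.002], [-0.002, 0.005, -1.0]]
wrist_force: [-0.3, -0.3, 0.7]
grip_width: 0.0001
grasp_force: 0.0
```

Emit:
{"method": "servo_tool", "body": {"series": [{"delta_pos":[0,0,0.01],"yaw":0,"grip":0},{"delta_pos":[0,0,0.01],"yaw":0,"grip":0},{"delta_pos":[0,0,0],"yaw":0,"grip":0}]}}

```text
clock: 6.35
eef_pos: [0.5218, -0.1605, 0.1613]
eef_rot: [[0.012, 1.0, -0.004], [1.0, -0.012, 0.001], [0.001, -0.004, -1.0]]
wrist_force: [1.5, -0.1, 1.2]
grip_width: 0.0006
grasp_force: 0.7
```

Emit:
{"method": "servo_tool", "body": {"series": [{"delta_pos":[0,0,0.004],"yaw":0,"grip":0},{"delta_pos":[0,0,0.004],"yaw":0,"grip":0}]}}

```text
clock: 6.55
eef_pos: [0.5224, -0.1607, 0.1561]
eef_rot: [[0.012, 1.0, -0.001], [1.0, -0.012, 0.0], [0.0, -0.001, -1.0]]
wrist_force: [-3.6, 0.2, 5.9]
grip_width: -0.0002
grasp_force: 3.0
```

Emit:
{"method": "servo_tool", "body": {"series": [{"delta_pos":[0,0,0.003],"yaw":0,"grip":0},{"delta_pos":[0,0,0.003],"yaw":0,"grip":0},{"delta_pos":[0,0,0.003],"yaw":0,"grip":0}]}}

```text
clock: 6.85
eef_pos: [0.5225, -0.1606, 0.1476]
eef_rot: [[0.012, 1.0, -0.001], [1.0, -0.012, 0.0], [0.0, -0.001, -1.0]]
wrist_force: [-5.1, 2.1, 7.4]
grip_width: 0.0001
grasp_force: 3.6
```

Emit:
{"method": "servo_tool", "body": {"series": [{"delta_pos":[0,0,0.003],"yaw":0,"grip":0},{"delta_pos":[0,0,0.003],"yaw":0,"grip":0},{"delta_pos":[0,0,0.003],"yaw":0,"grip":0}]}}

```text
clock: 7.15
eef_pos: [0.5227, -0.1601, 0.1387]
eef_rot: [[0.012, 1.0, -0.0], [1.0, -0.012, 0.001], [0.001, -0.0, -1.0]]
wrist_force: [-3.0, 3.1, 7.5]
grip_width: 0.0
grasp_force: 3.6
```

Emit:
{"method": "servo_tool", "body": {"series": [{"delta_pos":[0,0,0.002],"yaw":0,"grip":0},{"delta_pos":[0,0,0.0],"yaw":0,"grip":0}]}}

```text
clock: 7.35
eef_pos: [0.5228, -0.16, 0.1366]
eef_rot: [[0.011, 1.0, -0.0], [1.0, -0.011, 0.001], [0.001, -0.0, -1.0]]
wrist_force: [-2.2, 3.1, 6.6]
grip_width: -0.0001
grasp_force: 3.1
```

```bash
python3 - <<'E'
from h import *
a=eyes.read_camera("top")[:,:,::-1]
b=eyes.read_camera("scene")[:,:,::-1]
a=cv2.resize(a[185:215,175:275],(800,240),interpolation=cv2.INTER_CUBIC)
b=cv2.resize(b[160:205,230:310],(640,360),interpolation=cv2.INTER_CUBIC)
b=np.pad(b,((0,0),(0,160),(0,0)))
cv2.imwrite("pics/c3.png",cv2.convertScaleAbs(np.vstack([a,b]),alpha=1.3,beta=20))
E
```

```text
(no output)
```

View pics/c3.png

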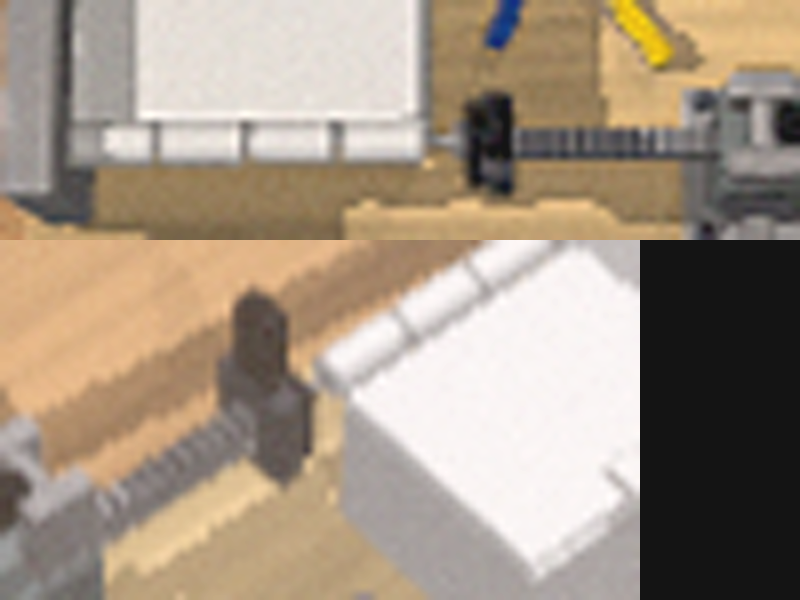

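The jaw is on the pin and pushing it at a steady ~7 N on the pad. The jaw's front is at x≈467 and the knuckle edge at x≈425, which leaves about 10 mm to go.

Emit:
{"method": "servo_tool", "body": {"series": [{"delta_pos":[0,0,-0.015],"yaw":0,"grip":0},{"delta_pos":[0,0,-0.02],"yaw":0,"grip":0},{"delta_pos":[0,0,-0.014],"yaw":0,"grip":0},{"delta_pos":[0,0,0],"yaw":0,"grip":0}]}}

```text
clock: 7.85
eef_pos: [0.5238, -0.1612, 0.188]
eef_rot: [[0.012, 1.0, 0.004], [1.0, -0.012, -0.002], [-0.002, 0.004, -1.0]]
wrist_force: [0.2, -0.3, 0.9]
grip_width: -0.0002
grasp_force: 0.0
```

Emit:
{"method": "servo_tool", "body": {"series": [{"delta_pos":[0,0,0.01],"yaw":0,"grip":0},{"delta_pos":[0,0,0.008],"yaw":0,"grip":0},{"delta_pos":[0,0,0.003],"yaw":0,"grip":0},{"delta_pos":[0,0,0.002],"yaw":0,"grip":0}]}}

```text
clock: 8.25
eef_pos: [0.5228, -0.1614, 0.1615]
eef_rot: [[0.013, 1.0, -0.0], [1.0, -0.013, -0.001], [-0.001, -0.0, -1.0]]
wrist_force: [0.9, -3.6, 7.0]
grip_width: 0.0001
grasp_force: 3.0
```

Emit:
{"method": "servo_tool", "body": {"series": [{"delta_pos":[0,0,0.002],"yaw":0,"grip":0},{"delta_pos":[0,0,0.002],"yaw":0,"grip":0}]}}

```text
clock: 8.45
eef_pos: [0.5228, -0.1615, 0.1579]
eef_rot: [[0.013, 1.0, 0.0], [1.0, -0.013, -0.001], [-0.001, 0.0, -1.0]]
wrist_force: [1.1, -3.3, 6.6]
grip_width: -0.0004
grasp_force: 2.9
```

Emit:
{"method": "servo_tool", "body": {"series": [{"delta_pos":[0,0,0.002],"yaw":0,"grip":0},{"delta_pos":[0,0,0.002],"yaw":0,"grip":0}]}}

```text
clock: 8.65
eef_pos: [0.5228, -0.1616, 0.1539]
eef_rot: [[0.013, 1.0, 0.0], [1.0, -0.013, -0.001], [-0.001, 0.0, -1.0]]
wrist_force: [0.9, -3.2, 5.9]
grip_width: -0.0001
grasp_force: 3.1
```

Emit:
{"method": "servo_tool", "body": {"series": [{"delta_pos":[0,0,0.0015],"yaw":0,"grip":0},{"delta_pos":[0,0,0.001],"yaw":0,"grip":0}]}}

```text
clock: 8.85
eef_pos: [0.5228, -0.1615, 0.1515]
eef_rot: [[0.013, 1.0, 0.0], [1.0, -0.013, -0.001], [-0.001, 0.0, -1.0]]
wrist_force: [0.0, -4.2, 6.3]
grip_width: -0.0002
grasp_force: 3.3
```

Emit:
{"method": "servo_tool", "body": {"series": [{"delta_pos":[0,0,0.0007],"yaw":0,"grip":0},{"delta_pos":[0,0,0.0007],"yaw":0,"grip":0}]}}

```text
clock: 9.05
eef_pos: [0.5229, -0.1615, 0.1501]
eef_rot: [[0.013, 1.0, 0.0], [1.0, -0.013, -0.001], [-0.001, 0.0, -1.0]]
wrist_force: [-0.3, -3.7, 6.0]
grip_width: 0.0
grasp_force: 3.4
```

```bash
python3 - <<'E'
from h import *
a=eyes.read_camera("top").astype(int).sum(2)//3
for r in (201,202,203,204): print(a[r,222:244])
E
```

```text
[149 151 151 151 155 131  79  84  50  12  16  14  25   0  55  81  77  72
  48  68  50  69]
[164 163 165 162 168 133  88  97  55  13  13  21  10   2  38  58  55  64
  48  69  44  67]
[150 147 152 150 152 124  78  90  52   8   1   0   5   0  31  59  45  72
  45  71  43  67]
[125 129 129 129 127 109  82  76  45  16  15   1  11   3  24  41  46  41
  37  42  33  42]
```

Emit:
{"method": "servo_tool", "body": {"series": [{"delta_pos":[0,0,0.0007],"yaw":0,"grip":0},{"delta_pos":[0,0,0.0006],"yaw":0,"grip":0}]}}

```text
clock: 9.3
eef_pos: [0.5229, -0.1614, 0.1489]
eef_rot: [[0.013, 1.0, 0.0], [1.0, -0.013, -0.001], [-0.001, 0.0, -1.0]]
wrist_force: [0.5, -3.4, 7.5]
grip_width: 0.0001
grasp_force: 3.4
```

Emit:
{"method": "servo_tool", "body": {"series": [{"delta_pos":[0,0,0.0007],"yaw":0,"grip":0},{"delta_pos":[0,0,0.0004],"yaw":0,"grip":0}]}}

```text
clock: 9.5
eef_pos: [0.5228, -0.1614, 0.1477]
eef_rot: [[0.013, 1.0, 0.0], [1.0, -0.013, -0.001], [-0.001, 0.0, -1.0]]
wrist_force: [0.7, -2.8, 6.9]
grip_width: -0.0001
grasp_force: 3.4
```

Emit:
{"method": "servo_tool", "body": {"series": [{"delta_pos":[0,0,0.0007],"yaw":0,"grip":0},{"delta_pos":[0,0,0.0006],"yaw":0,"grip":0}]}}

```text
clock: 9.7
eef_pos: [0.5228, -0.1613, 0.1464]
eef_rot: [[0.012, 1.0, 0.0], [1.0, -0.012, -0.001], [-0.001, 0.0, -1.0]]
wrist_force: [0.7, -2.7, 5.9]
grip_width: -0.0001
grasp_force: 3.4
```

Emit:
{"method": "servo_tool", "body": {"series": [{"delta_pos":[0,0,0.0007],"yaw":0,"grip":0},{"delta_pos":[0,0,0.0007],"yaw":0,"grip":0}]}}

```text
clock: 9.9
eef_pos: [0.5229, -0.1612, 0.1453]
eef_rot: [[0.012, 1.0, 0.0], [1.0, -0.012, -0.001], [-0.001, 0.0, -1.0]]
wrist_force: [-2.0, -2.3, 8.2]
grip_width: -0.0002
grasp_force: 4.5
```

Emit:
{"method": "servo_tool", "body": {"series": [{"delta_pos":[0,0,0.0005],"yaw":0,"grip":0},{"delta_pos":[0,0,0],"yaw":0,"grip":0}]}}

```text
clock: 10.1
eef_pos: [0.5229, -0.1612, 0.145]
eef_rot: [[0.012, 1.0, 0.0], [1.0, -0.012, -0.001], [-0.001, 0.0, -1.0]]
wrist_force: [-0.9, -2.4, 8.1]
grip_width: 0.0001
grasp_force: 4.6
```

Emit:
{"method": "servo_tool", "body": {"series": [{"delta_pos":[0,0,0.0006],"yaw":0,"grip":0},{"delta_pos":[0,0,0],"yaw":0,"grip":0}]}}

```text
clock: 10.3
eef_pos: [0.5229, -0.1612, 0.1446]
eef_rot: [[0.012, 1.0, 0.001], [1.0, -0.012, -0.001], [-0.001, 0.001, -1.0]]
wrist_force: [-1.7, -0.9, 9.4]
grip_width: -0.0
grasp_force: 5.0
```

Emit:
{"method": "servo_tool", "body": {"series": [{"delta_pos":[0,0,0.0005],"yaw":0,"grip":0},{"delta_pos":[0,0,0],"yaw":0,"grip":0}]}}

```text
clock: 10.5
eef_pos: [0.523, -0.1612, 0.1443]
eef_rot: [[0.012, 1.0, 0.001], [1.0, -0.012, -0.001], [-0.001, 0.001, -1.0]]
wrist_force: [-2.9, -1.9, 10.7]
grip_width: 0.0001
grasp_force: 5.4
```

```bash
python3 - <<'E'
from h import *
a=eyes.read_camera("top").astype(int).sum(2)//3
for r in (201,202,203,204): print(a[r,222:244])
s=read_state();print(s["wrist_force"],s["grasp_force"])
E
```

```text
[151 151 146 154 155 128  93  62  23  10  19  20   3  19  87  60  84  58
  69  56  63  67]
[162 164 164 164 169 135  98  66  26   0   3  20   5  20  71  50  65  45
  60  52  59  60]
[151 150 145 149 152 126  89  60  29   1   0  12   0  20  69  50  71  48
  66  58  46  55]
[128 131 129 128 131 109  83  50  24   4   0   0   1  19  42  35  35  35
  39  37  36  40]
[-1.45006652 -1.96586916 10.75859942] 5.419525243341923
```

The force climbed steadily from about 6.5 to 10.7 N over 1 mm, so the pin is seated. Next I lift off and go to the lever.

Emit:
{"method": "servo_tool", "body": {"series": [{"delta_pos":[0,0,-0.02],"yaw":0,"grip":0},{"delta_pos":[0,0,-0.03],"yaw":0,"grip":0},{"delta_pos":[0,0,-0.005],"yaw":0,"grip":0},{"delta_pos":[0.03,-0.019,0],"yaw":0,"grip":0},{"delta_pos":[0.03,-0.019,0],"yaw":0,"grip":0}]}}

```text
clock: 11.05
eef_pos: [0.4844, -0.0997, 0.1963]
eef_rot: [[0.013, 1.0, -0.003], [1.0, -0.013, 0.001], [0.001, -0.003, -1.0]]
wrist_force: [-0.0, 0.5, 0.9]
grip_width: -0.0004
grasp_force: 0.0
```

Emit:
{"method": "servo_tool", "body": {"series": [{"delta_pos":[0.03,-0.019,0],"yaw":0,"grip":0},{"delta_pos":[0.03,-0.019,0],"yaw":0,"grip":0},{"delta_pos":[0,0,0.02],"yaw":0,"grip":0},{"delta_pos":[0,0,0.03],"yaw":0,"grip":0},{"delta_pos":[0,0,0],"yaw":0,"grip":0}]}}

```text
clock: 11.55
eef_pos: [0.4452, -0.0391, 0.1432]
eef_rot: [[0.012, 1.0, -0.01], [1.0, -0.011, 0.002], [0.002, -0.01, -1.0]]
wrist_force: [-1.0, -0.5, -0.5]
grip_width: 0.0002
grasp_force: 0.0
```

Emit:
{"method": "servo_tool", "body": {"series": [{"delta_pos":[-0.0015,0.003,0.02],"yaw":0,"grip":0},{"delta_pos":[0,0,0.008],"yaw":0,"grip":0},{"delta_pos":[0,0,0.006],"yaw":0,"grip":0},{"delta_pos":[0,0,0.006],"yaw":0,"grip":0}]}}

```text
clock: 11.95
eef_pos: [0.4515, -0.0415, 0.1092]
eef_rot: [[0.012, 1.0, 0.0], [1.0, -0.012, -0.0], [-0.0, 0.0, -1.0]]
wrist_force: [-1.5, -0.5, 3.6]
grip_width: 0.0005
grasp_force: 1.8
```

Emit:
{"method": "servo_tool", "body": {"series": [{"delta_pos":[0,0,0.004],"yaw":0,"grip":0},{"delta_pos":[0,0,0.003],"yaw":0,"grip":0}]}}

```text
clock: 12.15
eef_pos: [0.4513, -0.0415, 0.102]
eef_rot: [[0.012, 1.0, 0.0], [1.0, -0.012, -0.0], [-0.0, 0.0, -1.0]]
wrist_force: [-3.2, 0.2, 4.6]
grip_width: 0.0002
grasp_force: 2.3
```

Emit:
{"method": "servo_tool", "body": {"series": [{"delta_pos":[0,0,0.003],"yaw":0,"grip":0},{"delta_pos":[0,0,0.003],"yaw":0,"grip":0},{"delta_pos":[0,0,0.0015],"yaw":0,"grip":0}]}}

```text
clock: 12.45
eef_pos: [0.4516, -0.0415, 0.0942]
eef_rot: [[0.012, 1.0, 0.001], [1.0, -0.012, -0.0], [-0.0, 0.001, -1.0]]
wrist_force: [-0.6, -0.1, 4.4]
grip_width: -0.0001
grasp_force: 2.7
```

Emit:
{"method": "servo_tool", "body": {"series": [{"delta_pos":[0,0,0.001],"yaw":0,"grip":0},{"delta_pos":[0,0,0.001],"yaw":0,"grip":0}]}}

```text
clock: 12.65
eef_pos: [0.452, -0.0416, 0.0938]
eef_rot: [[0.012, 1.0, 0.002], [1.0, -0.012, -0.0], [-0.0, 0.002, -1.0]]
wrist_force: [-7.7, -0.6, 18.6]
grip_width: -0.0001
grasp_force: 9.7
```

The lever hit its stop at 18.6 N with z = 0.094. I'll lift, open the gripper and look at the post.

Emit:
{"method": "servo_tool", "body": {"series": [{"delta_pos":[0,0,-0.03],"yaw":0,"grip":0},{"delta_pos":[0,0,-0.045],"yaw":0,"grip":0},{"delta_pos":[0,0,-0.045],"yaw":0,"grip":0},{"delta_pos":[0,0,-0.045],"yaw":0,"grip":0.65},{"delta_pos":[0.01,0.02,0],"yaw":0,"grip":0.65}]}}

```text
clock: 13.15
eef_pos: [0.4732, -0.0324, 0.2647]
eef_rot: [[0.013, 1.0, 0.013], [1.0, -0.013, -0.002], [-0.002, 0.013, -1.0]]
wrist_force: [1.3, 0.7, 0.5]
grip_width: 0.028
grasp_force: 0.0
```

Emit:
{"method": "servo_tool", "body": {"series": [{"delta_pos":[0.014,0.026,0],"yaw":0,"grip":0.65},{"delta_pos":[0.014,0.026,0],"yaw":0,"grip":0.65},{"delta_pos":[0,0,0],"yaw":0,"grip":0.65},{"delta_pos":[0,0,0],"yaw":0,"grip":0.65}]}}

```text
clock: 13.55
eef_pos: [0.5237, -0.0041, 0.2563]
eef_rot: [[0.011, 1.0, -0.001], [1.0, -0.011, -0.0], [-0.0, -0.001, -1.0]]
wrist_force: [-0.1, 0.1, 0.2]
grip_width: 0.0557
grasp_force: 0.0
```

```bash
python3 - <<'E'
from h import *
s=read_state();p=eyes.camera_params("wrist");im=eyes.read_camera("wrist")
np.save("w2.npy",p,allow_pickle=True)
print(s["clock"],s["eef_pos"],s["grip_width"],s["wrist_force"])
cv2.imwrite("pics/w2x.png",cv2.convertScaleAbs(cv2.resize(im[:,:,::-1],(800,600)),alpha=1.4,beta=15))
E
```

```text
13.55 [ 0.52373224 -0.004128    0.25630612] 0.0557090290425515 [-0.09434646  0.06809003  0.1562313 ]
```

View pics/w2x.png

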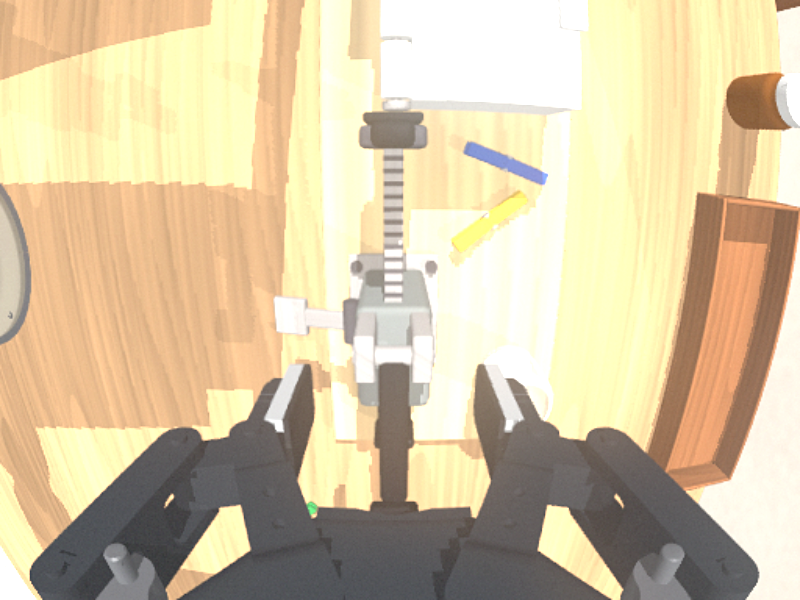

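The wrist view shows the jaw plate and post around (395,130), with the rubber front edge at about row 112 and the pin head at (397,103) tight against the basket's knuckle. The lever pad at (291,315) is down.

```bash
python3 - <<'E'
from h import *
p=np.load("w2.npy",allow_pickle=True).item()
c=lambda u,v:((u+.5)*.64-.5,(v+.5)*.64-.5)
for n,u,v,z in[("rubtop",394,112,.122),("plateback",394,148,.122),("ptopF",395,112,.17),("ptopB",395,124,.17),("L",375,120,.17),("R",415,120,.17),("L2",365,118,.17),("R2",422,118,.17),("bigL",360,135,.122),("bigR",427,135,.122),("lev",291,315,.093)]: print(n,plane("wrist",*c(u,v),z,p).round(4))
im=cv2.imread("pics/w2x.png")[85:165,340:450]
cv2.imwrite("pics/w2c.png",cv2.resize(cv2.convertScaleAbs(im,alpha=1.8,beta=0),None,fx=7,fy=7,interpolation=cv2.INTER_CUBIC))
E
```

```text
rubtop [0.5253 0.0972 0.122 ]
plateback [0.5251 0.0757 0.122 ]
ptopF [0.5258 0.0932 0.17  ]
ptopB [0.5257 0.0873 0.17  ]
L [0.5161 0.0894 0.17  ]
R [0.5354 0.0892 0.17  ]
L2 [0.5113 0.0905 0.17  ]
R2 [0.5388 0.0902 0.17  ]
bigL [0.5052 0.0839 0.122 ]
bigR [0.5445 0.0834 0.122 ]
lev [ 0.4504 -0.0383  0.093 ]
```

View pics/w2c.png

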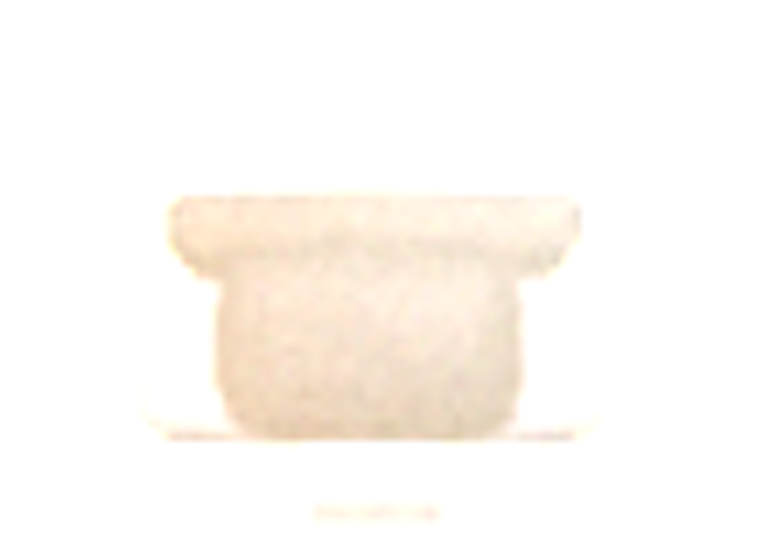

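The post's top spans x 371–414 and y 120–148, which is 22 x 14 mm at z 0.17, so it matches. Its centre is (0.525, 0.082) and home for the post is y ≈ -0.004.

Emit:
{"method": "servo_tool", "body": {"series": [{"delta_pos":[0.03,0,0],"yaw":0,"grip":0.65},{"delta_pos":[0.03,0,0],"yaw":0,"grip":0.65},{"delta_pos":[0.0264,0,0],"yaw":0,"grip":0.65},{"delta_pos":[0,0,0.03],"yaw":0,"grip":0.65},{"delta_pos":[0,0,0.02],"yaw":0,"grip":0.65}]}}

```text
clock: 14.1
eef_pos: [0.5241, 0.0823, 0.2064]
eef_rot: [[0.011, 1.0, 0.001], [1.0, -0.011, -0.0], [-0.0, 0.001, -1.0]]
wrist_force: [-0.2, -0.6, -0.4]
grip_width: 0.0557
grasp_force: 0.0
```

Emit:
{"method": "servo_tool", "body": {"series": [{"delta_pos":[0,0,0.025],"yaw":0,"grip":0.65},{"delta_pos":[0,0,0.025],"yaw":0,"grip":0.65},{"delta_pos":[0,0,0.015],"yaw":0,"grip":0.65},{"delta_pos":[0,0,0.004],"yaw":0,"grip":0.65},{"delta_pos":[0,0,0],"yaw":0,"grip":0.65}]}}

```text
clock: 14.6
eef_pos: [0.5247, 0.0818, 0.1385]
eef_rot: [[0.012, 1.0, 0.0], [1.0, -0.012, -0.0], [-0.0, 0.0, -1.0]]
wrist_force: [0.2, 0.7, -0.1]
grip_width: 0.0551
grasp_force: 0.0
```

Emit:
{"method": "servo_tool", "body": {"force": 25, "series": [{"delta_pos":[0,0,0],"yaw":0,"grip":0},{"delta_pos":[0,0,0],"yaw":0,"grip":0},{"delta_pos":[0,0,0],"yaw":0,"grip":0},{"delta_pos":[0,0,0],"yaw":0,"grip":0}]}}

```text
clock: 15.0
eef_pos: [0.5241, 0.0822, 0.1397]
eef_rot: [[0.012, 1.0, -0.001], [1.0, -0.012, -0.0], [-0.0, -0.001, -1.0]]
wrist_force: [-8.7, -0.4, 8.3]
grip_width: 0.0215
grasp_force: 27.5
```

Emit:
{"method": "servo_tool", "body": {"series": [{"delta_pos":[-0.005,0,0],"yaw":0,"grip":0},{"delta_pos":[-0.01,0,0],"yaw":0,"grip":0},{"delta_pos":[-0.01,0,0],"yaw":0,"grip":0}]}}

```text
clock: 15.3
eef_pos: [0.5238, 0.0575, 0.1397]
eef_rot: [[0.011, 1.0, -0.001], [1.0, -0.011, 0.001], [0.001, -0.001, -1.0]]
wrist_force: [-8.8, 2.2, 6.6]
grip_width: 0.0214
grasp_force: 27.4
```

Emit:
{"method": "servo_tool", "body": {"series": [{"delta_pos":[-0.011,0,0],"yaw":0,"grip":0},{"delta_pos":[-0.011,0,0],"yaw":0,"grip":0},{"delta_pos":[-0.011,0,0],"yaw":0,"grip":0},{"delta_pos":[-0.011,0,0],"yaw":0,"grip":0},{"delta_pos":[-0.009,0,0],"yaw":0,"grip":0}]}}

```text
clock: 15.8
eef_pos: [0.5234, 0.004, 0.1397]
eef_rot: [[0.012, 1.0, -0.001], [1.0, -0.012, 0.001], [0.001, -0.001, -1.0]]
wrist_force: [-8.0, 2.6, 6.5]
grip_width: 0.0218
grasp_force: 27.4
```

Emit:
{"method": "servo_tool", "body": {"series": [{"delta_pos":[-0.003,0,0],"yaw":0,"grip":0},{"delta_pos":[-0.002,0,0],"yaw":0,"grip":0}]}}

```text
clock: 16.0
eef_pos: [0.5233, -0.0009, 0.1397]
eef_rot: [[0.012, 1.0, -0.001], [1.0, -0.012, 0.0], [0.0, -0.001, -1.0]]
wrist_force: [-7.9, 1.2, 7.0]
grip_width: 0.0216
grasp_force: 27.4
```

Emit:
{"method": "servo_tool", "body": {"series": [{"delta_pos":[-0.0015,0,0],"yaw":0,"grip":0},{"delta_pos":[-0.0015,0,0],"yaw":0,"grip":0}]}}

```text
clock: 16.2
eef_pos: [0.5233, -0.0014, 0.1397]
eef_rot: [[0.01, 1.0, -0.001], [1.0, -0.01, 0.005], [0.005, -0.001, -1.0]]
wrist_force: [-8.2, 16.6, 7.7]
grip_width: 0.0215
grasp_force: 27.4
```

Emit:
{"method": "servo_tool", "body": {"series": [{"delta_pos":[-0.001,0,0],"yaw":0,"grip":0},{"delta_pos":[-0.001,0,0],"yaw":0,"grip":0}]}}

```text
clock: 16.4
eef_pos: [0.5233, -0.0015, 0.1397]
eef_rot: [[0.009, 1.0, -0.0], [1.0, -0.009, 0.008], [0.008, -0.001, -1.0]]
wrist_force: [-7.4, 22.1, 7.8]
grip_width: 0.0217
grasp_force: 27.4
```

There's a hard stop: y force went from 2 to 22 N with no further travel. I'll let go, rise and check.

Emit:
{"method": "servo_tool", "body": {"series": [{"delta_pos":[0.002,0,0],"yaw":0,"grip":0.6},{"delta_pos":[0,0,0],"yaw":0,"grip":0.6},{"delta_pos":[0,0,0],"yaw":0,"grip":0.6},{"delta_pos":[0,0,0],"yaw":0,"grip":0.6},{"delta_pos":[0,0,-0.01],"yaw":0,"grip":0.6}]}}

```text
clock: 16.9
eef_pos: [0.523, -0.0041, 0.1471]
eef_rot: [[0.012, 1.0, -0.003], [1.0, -0.012, 0.0], [-0.0, -0.003, -1.0]]
wrist_force: [0.6, 0.5, -0.6]
grip_width: 0.0516
grasp_force: 0.0
```

Emit:
{"method": "servo_tool", "body": {"series": [{"delta_pos":[0,0,-0.03],"yaw":0,"grip":0.6},{"delta_pos":[0,0,-0.04],"yaw":0,"grip":0.6},{"delta_pos":[-0.03,0,-0.04],"yaw":0,"grip":0.6},{"delta_pos":[-0.045,0,0],"yaw":0,"grip":0.6},{"delta_pos":[0,0,0],"yaw":0,"grip":0.6}]}}

```text
clock: 17.4
eef_pos: [0.523, -0.083, 0.2604]
eef_rot: [[0.017, 1.0, 0.003], [1.0, -0.017, -0.002], [-0.002, 0.003, -1.0]]
wrist_force: [-0.4, -0.3, -0.3]
grip_width: 0.0513
grasp_force: 0.0
```

```bash
python3 - <<'E'
from h import *
s=read_state();p=eyes.camera_params("wrist");im=eyes.read_camera("wrist")
np.save("w3.npy",p,allow_pickle=True)
print(s["clock"],s["eef_pos"],s["grip_width"],s["wrist_force"])
t=eyes.read_camera("top")
im=cv2.resize(im[90:290,150:350,::-1],(600,600),interpolation=cv2.INTER_CUBIC)
cv2.imwrite("pics/w3x.png",cv2.convertScaleAbs(im,alpha=1.4,beta=15))
cv2.imwrite("pics/top3.png",t[:,:,::-1])
E
```

```text
17.4 [ 0.52300283 -0.0830049   0.26038823] 0.051256304987323816 [-0.39121693 -0.27226499 -0.29170496]
```

View pics/w3x.png

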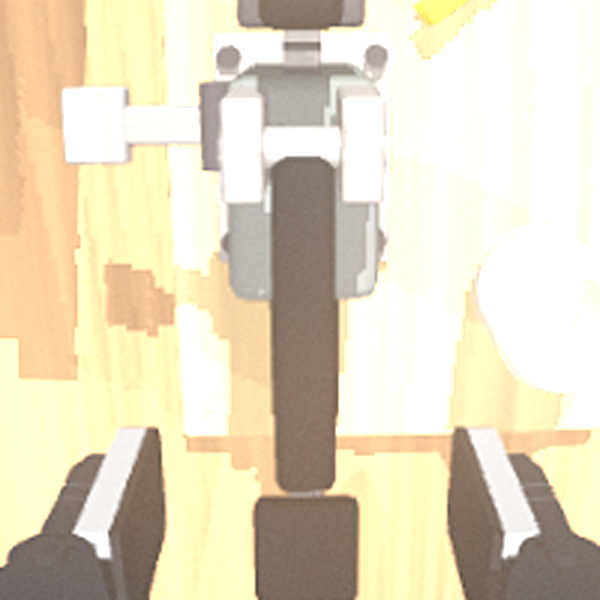

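The housing's front edge is at row 66 and the jaw's rear edge at row 27, with a short bit of bar between them. The lever is down.

```bash
python3 - <<'E'
from h import *
p=np.load("w3.npy",allow_pickle=True).item()
c=lambda u,v:((u+.5)/3-.5+150,(v+.5)/3-.5+90)
for n,u,v,z in[("housF",302,66,.122),("housB",302,298,.122),("jawrear",302,27,.122),("jawrear@post",302,27,.17),("jawrear@.1",302,27,.1),("trig",305,545,.178),("cheekF",242,97,.163),("cheekB",242,202,.163),("levpad",97,125,.093)]: print(n,plane("wrist",*c(u,v),z,p).round(4))
w2=np.load("w2.npy",allow_pickle=True).item()
c2=lambda u,v:((u+.5)*.64-.5,(v+.5)*.64-.5)
print(plane("wrist",*c2(395,272),.122,w2),plane("wrist",*c2(395,402),.122,w2))
E
```

```text
housF [ 0.5236 -0.0196  0.122 ]
housB [ 0.5223 -0.0956  0.122 ]
jawrear [ 0.5238 -0.0073  0.122 ]
jawrear@post [ 0.5239 -0.0068  0.17  ]
jawrear@.1 [ 0.5238 -0.0075  0.1   ]
trig [ 0.5222 -0.1553  0.178 ]
cheekF [ 0.5075 -0.0254  0.163 ]
cheekB [ 0.5066 -0.0543  0.163 ]
levpad [ 0.4507 -0.0395  0.093 ]
[5.24900021e-01 1.44329860e-04 1.22000000e-01] [ 0.52402437 -0.09215601  0.122     ]
```

I have no picture views left, so I'll check the pin numerically with the wrist camera directly above it.

Emit:
{"method": "servo_tool", "body": {"series": [{"delta_pos":[0.04,0,0],"yaw":0,"grip":0.6},{"delta_pos":[0.04,0,0],"yaw":0,"grip":0.6},{"delta_pos":[0.035,0,0.01],"yaw":0,"grip":0.6},{"delta_pos":[0,0,0],"yaw":0,"grip":0.6},{"delta_pos":[0,0,0],"yaw":0,"grip":0.6}]}}

```text
clock: 18.0
eef_pos: [0.5238, 0.0374, 0.2477]
eef_rot: [[0.009, 1.0, -0.001], [1.0, -0.009, -0.0], [-0.0, -0.001, -1.0]]
wrist_force: [0.2, -0.3, 0.3]
grip_width: 0.0514
grasp_force: 0.0
```

```bash
python3 - <<'E'
from h import *
s=read_state();p=eyes.camera_params("wrist");im=eyes.read_camera("wrist").astype(int)
np.save("w4.npy",p,allow_pickle=True);np.save("w4i.npy",im)
print(s["clock"],s["eef_pos"])
f=192/np.tan(np.radians(p["vertical_fov"]/2))
def px(X):
    c=p["R"]@X+p["t"]; th=np.arctan2(np.hypot(c[0],c[1]),c[2]); k=f*th/np.hypot(c[0],c[1]); return p["cx"]+k*c[0],p["cy"]+k*c[1]
for dx in(0,.0055):
  print("x off",dx)
  for y in np.arange(.07,.302,.002) if dx==0 else np.arange(.09,.126,.001):
    u,v=px(np.array([.525+.012*(y-.08)+dx,y,.1+ (0.006 if dx==0 else 0)]))
    u,v=round(u),round(v)
    if 0<=v<384: print(f"{y:.3f}:{u},{v}:{im[v,u].sum()//3}",end=" ")
  print()
E
```

```text
18.0 [0.52380021 0.0373825  0.24772999]
x off 0
0.070:252,144:137 0.072:252,142:136 0.074:252,139:140 0.076:252,137:138 0.078:252,135:138 0.080:252,133:137 0.082:252,131:138 0.084:252,129:138 0.086:252,127:139 0.088:252,125:139 0.090:252,123:139 0.092:252,121:138 0.094:252,119:142 0.096:252,117:140 0.098:252,115:139 0.100:252,113:138 0.102:252,111:161 0.104:252,108:159 0.106:252,106:119 0.108:252,104:174 0.110:252,102:227 0.112:252,100:227 0.114:252,98:226 0.116:252,96:226 0.118:252,94:227 0.120:252,92:227 0.122:252,90:226 0.124:252,88:228 0.126:252,85:227 0.128:252,83:227 0.130:252,81:227 0.132:252,79:228 0.134:253,77:229 0.136:253,75:229 0.138:253,73:229 0.140:253,71:229 0.142:253,69:229 0.144:253,67:234 0.146:253,65:117 0.148:253,63:129 0.150:253,60:230 0.152:253,58:230 0.154:253,56:229 0.156:253,54:229 0.158:253,52:230 0.160:253,50:229 0.162:253,48:229 0.164:253,46:229 0.166:253,44:229 0.168:253,42:230 0.170:253,40:230 0.172:253,38:230 0.174:253,36:228 0.176:253,34:229 0.178:253,32:229 0.180:253,30:230 0.182:253,28:228 0.184:253,26:233 0.186:253,24:113 0.188:253,22:131 0.190:253,20:235 0.192:253,18:230 0.194:253,16:231 0.196:253,14:230 0.198:253,12:230 0.200:253,11:230 0.202:253,9:231 0.204:253,7:231 0.206:253,5:230 0.208:253,3:231 0.210:253,1:231 
x off 0.0055
0.090:258,122:143 0.091:258,121:143 0.092:258,120:144 0.093:258,119:143 0.094:258,118:143 0.095:258,117:145 0.096:258,116:145 0.097:258,115:144 0.098:258,114:145 0.099:258,113:139 0.100:258,112:137 0.101:258,111:146 0.102:258,110:153 0.103:258,109:153 0.104:258,108:158 0.105:258,107:165 0.106:258,106:118 0.107:258,105:139 0.108:258,104:187 0.109:258,103:226 0.110:258,102:224 0.111:258,101:224 0.112:258,100:223 0.113:258,99:222 0.114:258,98:223 0.115:258,97:223 0.116:258,96:224 0.117:258,95:223 0.118:258,94:223 0.119:258,93:224 0.120:258,92:223 0.121:258,91:224 0.122:258,90:223 0.123:258,89:223 0.124:258,88:223 0.125:258,87:223
```

The head's rear is about 2.5 mm from the knuckle, where 3 mm is expected at full seat. The jaw stopped with the post at y ≈ -0.002, which fits home. The gripper is clear, so I'll hand in.

```bash
python3 -c "
from workcell import manip
print(manip.job_done())"
```

```text
the job is handed in; nothing more can be done
None
```

The job is handed in at about 18 s: the pin is seated (about 11 N at the trigger pad, an estimated 16–18 N on the pin), the lever is on its stop, the jaw is back against its stop at the housing, and the gripper is clear; seating and jaw position are from force feel and camera measurements good to about 2 mm.

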